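# Start the sole press and hold it closed

### The job

Start the sole press from its control boxes in this order, by pressing only: press the raised end of the rocker until it has tipped right over, then push the long bar key fully down (it stays down and clamps the sandal sole), then push the round mushroom button fully down and keep it there. The press pad stays on the sole only while the round button is held, so finish with your fingers still holding it down. Leave the square key unpressed, and do not lift, shift or knock over any of the things standing about.

Things in the scene. Friction and masses are not known exactly. Their poses are not given: they have to be found in the camera images.
- rocker_box: dark grey steel control box, 90 x 70 x 45 mm high, bolted to the bench; origin at the centre of its underside, z up; the 90 mm side runs along its x. It carries the rocker, which runs along the box's x; the end towards the box's +x is the raised one at the start. The four boxes swap places from one start to the next and may face any way
- rocker (a joint): off-white rocker, a shallow V 66 mm long, 32 mm wide, pivoting about the box's y axis 57 mm above the bench: 0 = off (+x end raised), 0.36 rad = fully on (+x end down). It is stiff (about 3.5 N pressed at its end) and stays where it is left; it counts as tipped over above 0.29
- rocker_end (a point): point on the upper face of the rocker's raised end, 24 mm from the pivot towards the box's +x; about 71 mm above the bench when off and 63 mm when fully on. Press here straight down
- bar_box: dark grey steel control box, 90 x 70 x 45 mm high, bolted to the bench; origin at the centre of its underside, z up; the 90 mm side runs along its x. It carries the long bar key
- bar_key (a joint): off-white bar key 62 mm long (along the box's y) and 22 mm wide: 0 = up, 0.010 m = fully down. It needs about 4 N and stays where it is pushed
- bar_top (a point): centre of the bar key's top face, 65 mm above the bench when up, 55 mm when fully down
- round_box: dark grey steel control box, 90 x 70 x 45 mm high, bolted to the bench; origin at the centre of its underside, z up; the 90 mm side runs along its x. It carries the round mushroom button
- round_button (a joint): off-white round mushroom button, head 42 mm across: 0 = up, 0.008 m = fully down. Sprung: about 2 N to start it, about 6 N to hold it fully down; it rises when let go. While held it lowers the press pad (4 mm for each mm)
- round_top (a point): centre of the round button's top face, 66 mm above the bench when up, 58 mm when fully down
- square_box: dark grey steel control box, 90 x 70 x 45 mm high, bolted to the bench; origin at the centre of its underside, z up; the 90 mm side runs along its x. It carries the square release key, which must not be pressed
- square_key (a joint): off-white square key 32 x 32 mm, sprung: 0 = up, 0.008 m = down. Leave it alone
- square_top (a point): centre of the square key's top face, 65 mm above the bench
- press_pad (a joint): rubber pad of the green press at the left side of the bench: 0 = raised, 0.032 m = down on the sole. Moved by the round button only
- spool_mid (a point): blue thread spool standing upright, 44 mm across, 52 mm high (its centre). Leave it
- glue_jar_mid (a point): amber glue jar with a white cap, 48 mm across, 64 mm high (its centre). Leave it
- wax_tin_mid (a point): brass wax tin, 48 mm across, 38 mm high (its centre). Leave it
- die_mid (a point): plain steel cylinder (a punch die) standing upright, 40 mm across, 55 mm high (its centre). Leave it
- cup_mid (a point): red cup, 74 mm across, 95 mm high, towards the far side of the bench (its centre). Leave it
- hammer_grip (a point): hammer lying at the far side (its handle). Leave it
- awl_grip (a point): awl lying at the far side (its handle). Leave it
- loose_sole_mid (a point): tan shoe sole lying flat to the robot's right, 240 x 86 x 14 mm (its centre). Leave it
There are look-alikes about, which are no part of the job. What is shaped like the square_box but green or pink is not meant.

How it is judged:
On the way, in this order (a step that is already met when the one before it is completed fails the run):
1. the rocker is tipped right over (value of joint rocker above 0.29 rad), for 0.1 s.
2. the bar key is fully down (value of joint bar_key above 0.008 m), for 0.1 s.
3. the round button is held fully down and the pad is on the sole (value of joint round_button above 0.0058 m and value of joint press_pad above 0.022 m), for 0.2 s.
At the end, for the whole second after the job is handed in: rocker above 0.29 rad (of 0.36), bar key down more than 8 of its 10 mm, round button held down by the fingers more than 5.8 of its 8 mm so that the pad is down more than 22 of 32 mm, square key up (all of step 3 and value of joint rocker above 0.29 rad and value of joint bar_key above 0.008 m and value of joint square_key below 0.002 m and contact force between the fingers and round_box above 1 N); the arm keeps its last pose, push and grip.
It fails at once if the bar key or the round button is pressed before the rocker is over (not (value of joint rocker above 0.29 rad) and value of joint any of bar_key, round_button above 0.003 m).
It fails at once if the round button is pressed before the bar key is down (not (value of joint bar_key above 0.008 m) and value of joint round_button above 0.003 m).
It fails at once if the square key is pressed (value of joint square_key above 0.003 m).
It fails at once if a bystander is lifted, shifted or knocked over by more than 20 mm (distance of any of spool_mid, glue_jar_mid, wax_tin_mid, die_mid, cup_mid, hammer_grip, awl_grip, loose_sole_mid from where it was at the start of the episode above 0.02 m).
It also fails if it takes over 48 s, if anything falls off the work surface, if the arm or the gripper's body presses on something with over 40 N, if the wrist force passes 120 N, or if a joint passes its speed limit or range.

### The arm

A 6-joint arm with a two-finger parallel gripper is mounted at the origin on the work surface. World frame = base frame: x ahead of the robot, y to its left, z up, the work surface at z = 0. Lengths are in m, angles in rad, forces in N, time in s.
With the tool pointing down it reaches from about 0.325 to 0.75 m from the base axis. Payload 7.6 kg.
Tool frame: the origin (TCP) lies midway between the tips of the shut fingers; the grasp point (between the pads) lies 19 mm behind it (r.grip_point_offset is the z of the grasp point in the tool frame, in m); z points along the fingers, x is the direction in which the jaws open and shut, and the axes are right-handed (so a half turn about z gives the same grasp; the last joint's range is limited). The gripper opens to 85 mm and grips with 20 to 120 N. Pads are 22 mm wide; open, the fingers measure 114 mm over their backs; the gripper's body (76 mm by 85 mm) begins 54 mm behind the grasp point. The pads swing forward as they close: fully open they stand 13 mm farther back than shut.
Start: joints at [1.161, 0.052, 1.401, -0, 1.689, -0.07], TCP at [0.175, 0.495, 0.231] pointing down, gripper open.
Joint ranges: [-2.9, 2.9], [-0.91, 2.17], [0.12, 2.37], [-1.06, 4.2], [0.26, 2.73], [-2.93, 2.93]. Speed limits (rad/s): [2.57, 2.57, 3.01, 3.14, 3.14, 3.14].

### API

Orientations are given as a 3x3 rotation matrix whose columns are the frame's x, y, z axes.
In Python, from station import sensors, viewer, r gives the robot as it stands.
- The arm moves only by the shell command python3 -m pendant 'ROWS' [FORCE]. ROWS is JSON, a list of rows, each a list of 5 numbers: the shift along the tool's x, y, z in mm, then the turn about the tool's z in rad, then the opening in per cent of the stroke, from 0 (shut) to 100 (fully open). A call has exactly 10 rows; each row is the pose to reach, as a shift and turn from the pose commanded when the call began, along the tool's axes at that moment; what a row does not reach only later rows make up. A row lasts 1/12 s, in which the tool goes at most 41.7 mm and 7.16 degrees, less where a joint would pass 70% of its speed; a pose out of reach is approached as far as the arm can. A call with a gripper value outside its range is refused whole. The fingers move at their own pace and stop on an object; FORCE is the grip in N (left out, the last holds). Time passes only in rows, so rows that repeat a pose let the fingers close, or fill a call up. It gives the time, the measured TCP pose, the force and the opening at its end, in the units of the state.
- sensors.get_obs(): the state, without advancing time (a new reading comes with each control period).
- viewer.get_image(name): name is "scene" or "top" or "wrist"; returns (picture, depth): 420x560x3 uint8, blue, green, red; 420x560 float32, m along the optical axis (not along the pixel's ray), 0 where there is no reading.
- viewer.get_calibration(name): a dict with "mtx" (3x3 intrinsics, pixels), "R" (3x3) and "t" (3): a world point X has camera coordinates R X + t; the wrist camera has in their place "hand_eye" (4x4, takes a point from camera to tool coordinates, whose origin is the TCP and whose axes are the tool frame's). Camera axes: x right, y down, z forward; pixel columns grow to the right and rows downward; lengths in m; the calibration is good to about 2 mm. A picture is of the moment at which its call begins: read the wrist's pose just before it. get_calibration takes no time and is no camera call.
- r.hand_in(): hands the job in, once; it reports no verdict.
The state is a dict: "clock": time; "joint_pos": joint angles; "qd": joint speeds; "joint_torque": joint torques, N m; "eef_pos": TCP position; "ee_rot": TCP orientation; "ft_force": force on the tool from outside, world axes, zero at the start; "ft_torque": the same for the moment, N m; "finger_gap": opening from 0.0 (shut) to 1.0 (fully open).
Only numpy, scipy, OpenCV 4.12 (cv2) and the standard library are available. Lean on these libraries where they do the work, as an engineer would, in place of code of your own. Each camera call takes 0.05 s, during which the arm holds its last target.

## Working session

There is one attempt and no reset: what is moved stays moved. The work goes in short steps, Python scripts to look and compute and a shell command to move; the robot and the scene stay as the last step left them, time stands still between calls to the robot, and variables do not carry over. Pictures are saved under pics/ and viewed, and the job is handed in when it is done.

```bash
ls; mkdir -p pics
python3 - <<'E'
from station import sensors, viewer, r
import cv2
o=sensors.get_obs(); print(o)
for n in("top","scene"):
    im,d=viewer.get_image(n); cv2.imwrite(f"pics/{n}0.png",im); 
    import numpy as np; np.save(f"pics/{n}0.npy",d); np.save(f"pics/{n}0im.npy",im)
    print(n,viewer.get_calibration(n))
E
```

```text
pics
{'clock': 0.0, 'joint_pos': array([ 1.16067376e+00,  5.28276055e-02,  1.40174973e+00,  9.43961764e-06,
        1.68860729e+00, -7.02879398e-02]), 'qd': array([ 1.47262827e-03, -6.06275875e-04,  1.36904510e-03,  1.48401226e-03,
       -6.81927265e-04, -6.61165246e-05]), 'joint_torque': array([ 3.29338018e-04, -3.81672156e+01, -3.60178149e+01, -1.98367547e-05,
        6.24057750e-03,  3.69116356e-05]), 'eef_pos': array([0.17484467, 0.49470032, 0.2304646 ]), 'ee_rot': array([[ 3.33329633e-01,  9.42810130e-01, -6.43349138e-04],
       [ 9.42809013e-01, -3.33330232e-01, -1.45621173e-03],
       [-1.58737889e-03, -1.21156843e-04, -9.99998733e-01]]), 'ft_force': array([-0.16396581, -0.80241304,  0.74247444]), 'ft_torque': array([ 0.00286663,  0.01916051, -0.00204504]), 'finger_gap': 0.9984024642411915}
top {'mtx': array([[461.68770049,   0.        , 280.87861165],
       [  0.        , 461.68770049, 208.56502681],
       [  0.        ,   0.        ,   1.        ]]), 'R': array([[ 0.02416047, -0.99964438, -0.01128692],
       [-0.99076015, -0.0224355 , -0.13375715],
       [ 0.13345635,  0.01441427, -0.99094986]]), 't': array([0.09324928, 0.58300217, 1.70961521])}
scene {'mtx': array([[526.47191809,   0.        , 278.1815088 ],
       [  0.        , 526.47191809, 207.19820788],
       [  0.        ,   0.        ,   1.        ]]), 'R': array([[-0.64390076,  0.76507516,  0.00719867],
       [ 0.48492045,  0.41535913, -0.76962909],
       [-0.59181413, -0.49207397, -0.63845065]]), 't': array([ 0.28630697, -0.25134583,  1.94834824])}
```

View pics/top0.png

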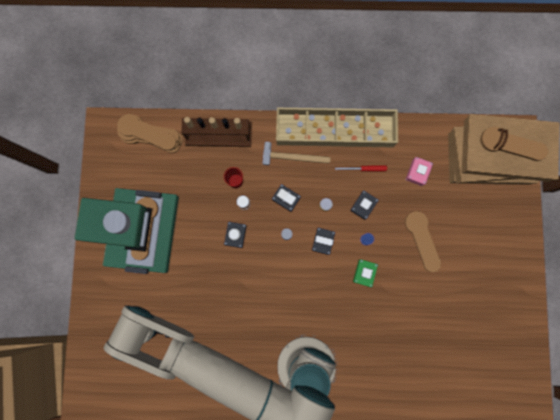

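View pics/scene0.png

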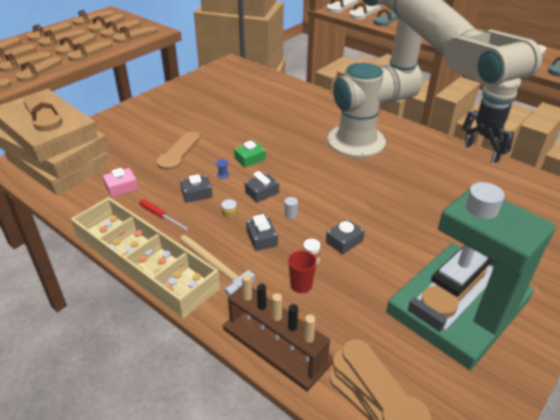

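The dark boxes in the top view are at (287,198), (364,205), (324,241) and (235,235). The look-alikes are green (366,273) and pink (420,171). Next I'll zoom in to tell the rocker from the bar.

Run:
```python
import cv2,numpy as np
im=np.load("pics/top0im.npy"); 
cv2.imwrite("pics/c1.png",cv2.resize(im[150:290,215:395],None,fx=4.4,fy=4.2,interpolation=cv2.INTER_CUBIC))
im=np.load("pics/scene0im.npy"); 
cv2.imwrite("pics/c2.png",cv2.resize(im[135:285,170:370],None,fx=4,fy=4,interpolation=cv2.INTER_CUBIC))
```

```text
(no output)
```

View pics/c1.png

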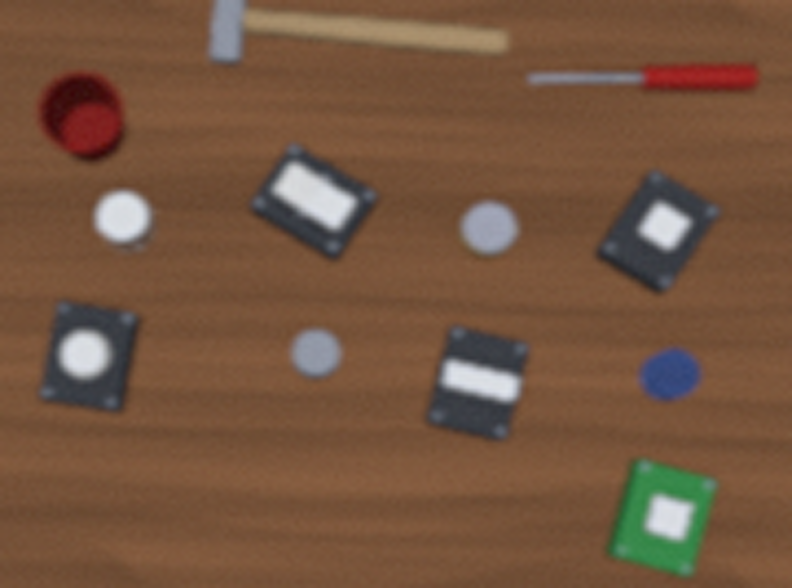

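View pics/c2.png

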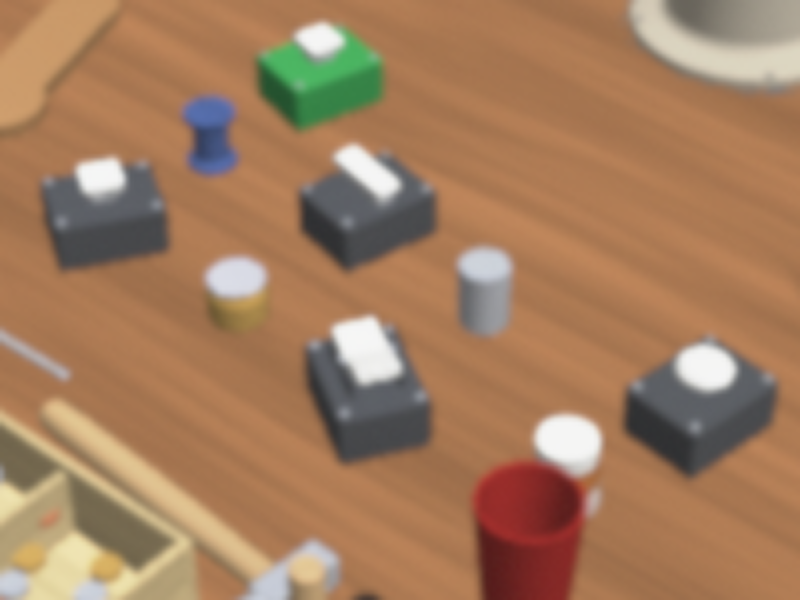

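```bash
cat > h.py <<'E'
import cv2,numpy as np
from station import viewer
def ray(cal,u,v):
    R,t,K=cal["R"],cal["t"],cal["mtx"]
    return -R.T@t, R.T@np.linalg.inv(K)@np.array([u,v,1.])
def onz(cal,u,v,z):
    c,d=ray(cal,u,v); return c+d*(z-c[2])/d[2]
def pts(cal,dep,m):
    v,u=np.nonzero(m&(dep>0)); z=dep[v,u]
    p=np.linalg.inv(cal["mtx"])@np.vstack([u*z,v*z,z])
    return ((p.T-cal["t"])@cal["R"]),u,v
E
python3 - <<'E'
from h import *
for n,B in (("top",dict(rocker=(287,198),bar=(324,241),round=(235,235),square=(364,205))),("scene",dict(rocker=(262,224),bar=(262,180),round=(346,228)))):
    im=np.load(f"pics/{n}0im.npy");d=np.load(f"pics/{n}0.npy");cal=viewer.get_calibration(n)
    w=(im.min(2)>165)
    for k,(u,v) in B.items():
        m=np.zeros_like(w); m[v-16:v+16,u-17:u+17]=True; m&=w
        nn,lab,st,ce=cv2.connectedComponentsWithStats(m.astype(np.uint8))
        i=1+np.argmax(st[1:,4]); m=lab==i
        P,_,_=pts(cal,d,m)
        c=onz(cal,*ce[i],0.066)
        q=P[:,:2]-P[:,:2].mean(0); S,V=np.linalg.eigh(q.T@q); ax=V[:,1]
        print(n,k,ce[i],st[i,4],c.round(4),P.mean(0).round(4),"major",ax.round(3),np.ptp(q@ax).round(3))
        s=q@ax
        for lo in np.arange(-.036,.036,.012):
            k2=(s>=lo)&(s<lo+.012)
            if k2.sum():print("   ",lo.round(3),k2.sum(),np.median(P[k2,2]).round(4))
        # box
        g=(im.max(2)<100)&(im.max(2)-im.min(2).astype(int)<30)
    if n=="top":
        for k,(u,v) in B.items():
            m=np.zeros_like(w); m[v-22:v+22,u-22:u+22]=True
            m&=(g|w)
            cs,_=cv2.findContours(m.astype(np.uint8),0,2); c=max(cs,key=cv2.contourArea)
            r=cv2.minAreaRect(c); bp=cv2.boxPoints(r)
            print(k,r,onz(cal,*r[0],.045).round(4),[onz(cal,*b,.045)[:2].round(3).tolist() for b in bp])
E
```

```text
top rocker [285.95652174 196.1884058 ] 138 [0.6243 0.0886 0.066 ] [0.6244 0.0888 0.0656] major [0.526 0.851] 0.063
    -0.036 15 0.0645
    -0.024 26 0.0645
    -0.012 27 0.0619
    0.0 26 0.0652
    0.012 26 0.0689
    0.024 16 0.0704
top bar [323.77777778 240.18888889] 90 [ 0.4629 -0.0548  0.066 ] [ 0.463  -0.0549  0.0647] major [0.234 0.972] 0.062
    -0.036 8 0.0625
    -0.024 19 0.0647
    -0.012 18 0.0668
    0.0 19 0.0657
    0.012 17 0.0641
    0.024 9 0.0622
top round [233.61728395 233.74074074] 81 [0.479  0.2794 0.066 ] [0.4792 0.2797 0.0637] major [0.533 0.846] 0.036
    -0.024 10 0.0657
    -0.012 30 0.0637
    0.0 30 0.0637
    0.012 11 0.0611
top square [365.56060606 203.39393939] 66 [ 0.6037 -0.2088  0.066 ] [ 0.6038 -0.2088  0.0647] major [0.246 0.969] 0.036
    -0.024 6 0.0626
    -0.012 26 0.0662
    0.0 26 0.0657
    0.012 7 0.0642
rocker ((285.8088073730469, 197.51470947265625), (23.852611541748047, 19.02073097229004), 32.47119140625) [0.6226 0.0891 0.045 ] [[0.615, 0.146], [0.678, 0.109], [0.63, 0.032], [0.568, 0.069]]
bar ((324.2647399902344, 235.9412078857422),
[... 547 characters left out ...]
0.213]]
scene rocker [261.18461538 221.99487179] 195 [0.63   0.0926 0.066 ] [0.6239 0.0871 0.0589] major [0.642 0.767] 0.147
    -0.036 15 0.0588
    -0.024 32 0.0598
    -0.012 32 0.0605
    0.0 32 0.0613
    0.012 22 0.0647
    0.024 32 0.0674
scene bar [261.55752212 177.3539823 ] 113 [ 0.4704 -0.0471  0.066 ] [ 0.4588 -0.058   0.0546] major [0.612 0.791] 0.158
    -0.036 3 0.0413
    -0.024 11 0.0612
    -0.012 22 0.0605
    0.0 16 0.0621
    0.012 17 0.063
    0.024 25 0.0614
scene round [346.07142857 226.37857143] 140 [0.4892 0.2857 0.066 ] [0.4814 0.2811 0.0581] major [-0.821 -0.57 ] 0.117
    -0.024 38 0.0604
    -0.012 48 0.0615
    0.0 32 0.0614
    0.012 7 0.0607
    0.024 5 0.0407
```

The rocker is at (287,198) with its raised end towards larger x and y, as both depth images show. The bar is at (324,241), the round button at (235,235) and the square key at (364,205). Now I'll shut the fingers and travel high.

```bash
python3 -m pendant '[[-20,20,0,0,0],[-45,45,0,0,0],[-70,70,0,0,0],[-95,95,0,0,0],[-120,120,0,0,0],[-140,145,0,0,0],[-160,170,0,0,0],[-180,195,0,0,0],[-195,220,0,0,0],[-210,240,0,0,0]]' 30
```

```text
clock: 0.93
eef_pos: [0.332, 0.2154, 0.2311]
ee_rot: [[0.334, 0.943, 0.0], [0.943, -0.334, -0.0], [-0.0, 0.0, -1.0]]
ft_force: [-0.6, 0.4, 0.5]
finger_gap: 0.0
```

```bash
python3 -m pendant '[[0,30,5,0,0],[0,65,10,0,0],[0,100,20,0,0],[0,135,30,0,0],[0,170,40,0,0],[0,205,50,0,0],[0,240,60,0,0],[0,240,60,0,0],[0,240,60,0,0],[0,240,60,0,0]]'
```

```text
clock: 1.77
eef_pos: [0.5571, 0.1372, 0.1711]
ee_rot: [[0.333, 0.943, -0.001], [0.943, -0.333, 0.0], [-0.0, -0.001, -1.0]]
ft_force: [-0.5, 0.5, 0.2]
finger_gap: 0.001
```

Now a wrist-camera close look to refine the positions.

```bash
cat >> h.py <<'E'
def wristcal(o):
    c=viewer.get_calibration("wrist"); H=c["hand_eye"]
    T=np.eye(4);T[:3,:3]=o["ee_rot"];T[:3,3]=o["eef_pos"]
    M=np.linalg.inv(T@H); return dict(mtx=c["mtx"],R=M[:3,:3],t=M[:3,3])
E
cat > w.py <<'E'
import sys
from h import *
from station import sensors
o=sensors.get_obs(); im,d=viewer.get_image("wrist"); cal=wristcal(o)
n=sys.argv[1]; cv2.imwrite(f"pics/{n}.png",im)
m=(im.min(2)>150).astype(np.uint8)
N,lab,st,ce=cv2.connectedComponentsWithStats(m)
for i in range(1,N):
    if st[i,4]<400: continue
    P,u,v=pts(cal,d,lab==i)
    if not len(P): continue
    r=cv2.minAreaRect(np.column_stack([u,v]).astype(np.float32))
    bp=np.array([onz(cal,*b,.065)[:2] for b in cv2.boxPoints(r)])
    print(ce[i].round(),st[i,4],"med",np.median(P,0).round(4),"rect centre",onz(cal,*r[0],.065).round(4),"corners",bp.round(3).tolist(),"z",np.percentile(P[:,2],[2,50,98]).round(4))
    q=P[:,:2]-bp.mean(0); print("  zmax end",P[P[:,2]>np.percentile(P[:,2],90)].mean(0).round(4))
E
python3 w.py w1
```

```text
[430.  46.] 3004 med [0.4794 0.2784 0.0641] rect centre [0.4795 0.278  0.065 ] corners [[0.471, 0.249], [0.454, 0.285], [0.487, 0.307], [0.507, 0.27]] z [0.0592 0.0641 0.066 ]
  zmax end [0.4798 0.28   0.0658]
[188. 144.] 2180 med [0.485  0.0876 0.0542] rect centre [0.4866 0.0918 0.065 ] corners [[0.492, 0.062], [0.461, 0.083], [0.481, 0.121], [0.513, 0.101]] z [0.0135 0.0542 0.0557]
  zmax end [0.4849 0.0853 0.0555]
[ 27. 177.] 1550 med [ 0.4659 -0.0392  0.0642] rect centre [ 0.4659 -0.0377  0.065 ] corners [[0.451, -0.056], [0.461, -0.01], [0.481, -0.019], [0.47, -0.067]] z [0.0469 0.0642 0.0657]
  zmax end [ 0.4659 -0.0403  0.0655]
[427. 214.] 2110 med [0.602  0.2526 0.0632] rect centre [0.6016 0.2522 0.065 ] corners [[0.59, 0.225], [0.574, 0.264], [0.613, 0.28], [0.631, 0.24]] z [0.0575 0.0632 0.0646]
  zmax end [0.603  0.2516 0.0644]
[231. 288.] 1014 med [0.6131 0.0741 0.0632] rect centre [0.6119 0.0755 0.065 ] corners [[0.62, 0.055], [0.59, 0.073], [0.604, 0.096], [0.634, 0.078]] z [0.0588 0.0632 0.0646]
  zmax end [0.6094 0.0702 0.067 ]
[106. 305.] 1375 med [ 0.6029 -0.0613  0.0374] rect centre [ 0.5902 -0.0384  0.065 ] corners [[0.592, -0.067], [0.563, -0.039], [0.589, -0.01], [0.619, -0.038]] z [0.0358 0.0374 0.0386]
  zmax end [ 0.6021 -0.0609  0.0385]
```

View pics/w1.png

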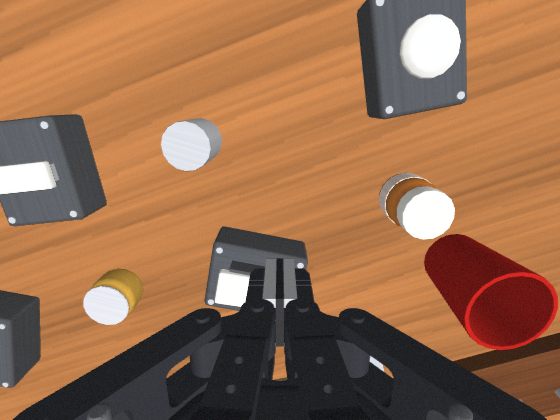

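```bash
python3 -m pendant '[[0,28,0,0,0],[0,56,0,0,0],[1,84,0,0,0],[1,84,15,0,0],[1,84,35,0,0],[1,84,55,0,0],[1,84,75,0,0],[1,84,89,0,0],[1,84,89,0,0],[1,84,89,0,0]]'
python3 - <<'E'
from h import *
for n,(a,b,c,d) in (("scene",(170,300,190,320)),("wrist",(120,420,120,440))):
    im,_=viewer.get_image(n); cv2.imwrite(f"pics/p1{n}.png",cv2.resize(im[a:b,c:d],None,fx=600/(d-c)/1.01,fy=600/(d-c)/1.01,interpolation=2))
E
```

```text
clock: 2.65
eef_pos: [0.6367, 0.1105, 0.0831]
ee_rot: [[0.333, 0.943, 0.0], [0.943, -0.333, 0.0], [0.0, 0.0, -1.0]]
ft_force: [0.2, 0.2, 0.1]
finger_gap: -0.001
```

View pics/p1scene.png

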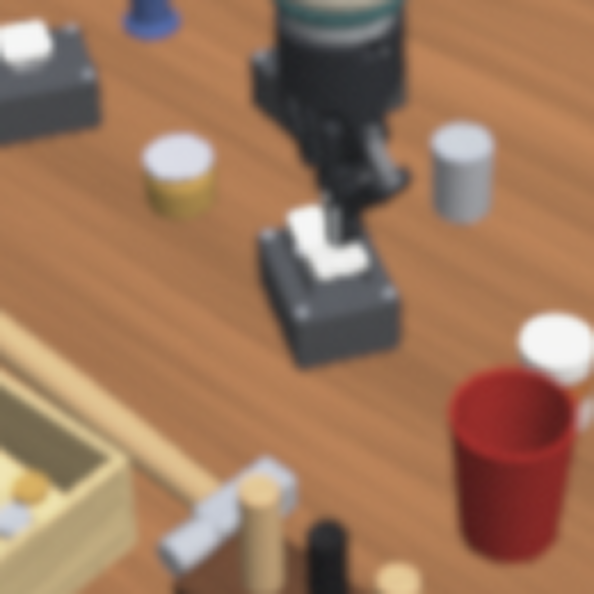

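View pics/p1wrist.png

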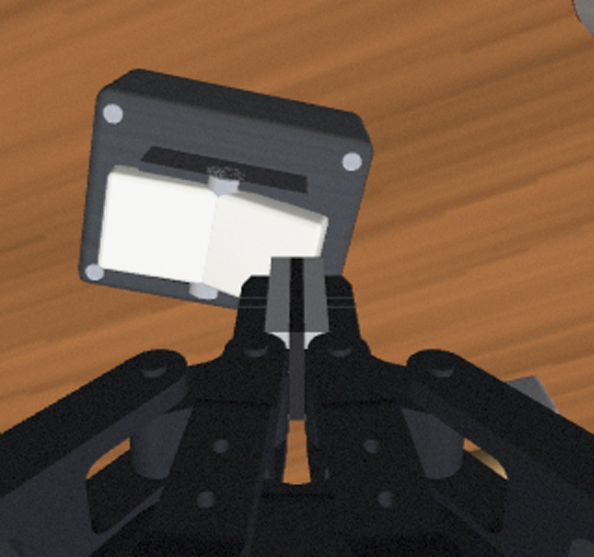

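Run:
```python
from h import *
from station import sensors
o=sensors.get_obs(); cal=wristcal(o); c0=np.array(o["eef_pos"])
for z in (.083,.071):
    X=c0.copy();X[2]=z; p=cal["mtx"]@(cal["R"]@X+cal["t"]); p=p[:2]/p[2]; print(z,p,(p-[120,120])*600/320/1.01)
# rocker corners seen (crop px)->world
for q in ((327,220),(118,167),(100,268)): print(q,onz(cal,q[0]*1.01*320/600+120,q[1]*1.01*320/600+120,.070 if q[0]>300 else .0645))
```

```text
0.083 [275.27926943 275.09628902] [288.26597048 287.92627913]
0.071 [275.51919981 263.78012408] [288.71138578 266.91854718]
(327, 220) [0.62795907 0.12550445 0.07      ]
(118, 167) [0.59478184 0.07399645 0.0645    ]
(100, 268) [0.62231769 0.05523453 0.0645    ]
```

```bash
python3 -m pendant '[[0,0,5,0,0],[0,0,9,0,0],[0,0,12,0,0],[0,0,15,0,0],[0,0,18,0,0],[0,0,20,0,0],[0,0,21,0,0],[0,0,22,0,0],[0,0,22,0,0],[0,0,22,0,0]]'
```

```text
clock: 3.58
eef_pos: [0.6377, 0.1103, 0.063]
ee_rot: [[0.333, 0.943, 0.002], [0.943, -0.333, 0.001], [0.001, 0.002, -1.0]]
ft_force: [-3.8, 1.5, 14.6]
finger_gap: -0.001
```

```bash
python3 -m pendant '[[0,0,-20,0,0],[0,0,-55,0,0],[0,0,-90,0,0],[-30,-10,-110,0,0],[-65,-20,-110,0,0],[-100,-30,-110,0,0],[-135,-40,-110,0,0],[-170,-50,-110,0,0],[-195,-56,-110,0,0],[-195,-56,-110,0,0]]'; python3 w.py w2
python3 - <<'E'
from h import *
im,_=viewer.get_image("scene"); cv2.imwrite("pics/s2.png",cv2.resize(im[150:280,190:380],None,fx=4,fy=4,interpolation=2))
E
```

```text
clock: 4.42
eef_pos: [0.5166, -0.0588, 0.1695]
ee_rot: [[0.337, 0.941, -0.003], [0.941, -0.337, -0.001], [-0.002, -0.002, -1.0]]
ft_force: [-0.2, 0.4, -0.2]
finger_gap: 0.0
[12. 66.] 1159 med [ 0.3521 -0.1996  0.0637] rect centre [ 0.3521 -0.1953  0.065 ] corners [[0.335, -0.196], [0.342, -0.176], [0.37, -0.195], [0.363, -0.215]] z [0.0459 0.0637 0.0656]
  zmax end [ 0.3521 -0.2021  0.0654]
[441. 109.] 2153 med [0.4854 0.0851 0.0543] rect centre [0.4836 0.0803 0.065 ] corners [[0.477, 0.055], [0.46, 0.087], [0.491, 0.106], [0.509, 0.073]] z [0.0527 0.0543 0.0558]
  zmax end [0.485  0.0846 0.0556]
[260. 144.] 2368 med [ 0.4626 -0.0532  0.0642] rect centre [ 0.4625 -0.0533  0.065 ] corners [[0.445, -0.081], [0.459, -0.021], [0.48, -0.026], [0.466, -0.087]] z [0.0623 0.0642 0.0657]
  zmax end [ 0.4626 -0.0541  0.0655]
[483. 267.] 2587 med [0.6235 0.0902 0.0632] rect centre [0.6237 0.0901 0.065 ] corners [[0.626, 0.054], [0.588, 0.068], [0.622, 0.125], [0.662, 0.114]] z [0.0602 0.0632 0.0734]
  zmax end [0.6106 0.0671 0.0727]
[315. 278.] 592 med [ 0.6021 -0.0507  0.0374] rect centre [ 0.584  -0.0494  0.065 ] corners [[0.567, -0.063], [0.562, -0.043], [0.601, -0.036], [0.607, -0.056]] z [0.0356 0.0374 0.0388]
  zmax end [ 0.5937 -0.0496  0.0537]
[553. 362.] 853 med [0.7964 0.163  0.0249] rect centre [0.7472 0.1354 0.065 ] corners [[0.708, 0.132], [0.713, 0.145], [0.789, 0.139], [0.784, 0.125]] z [0.0207 0.0249 0.0265]
  zmax end [0.7851 0.1648 0.0263]
```

View pics/w2.png

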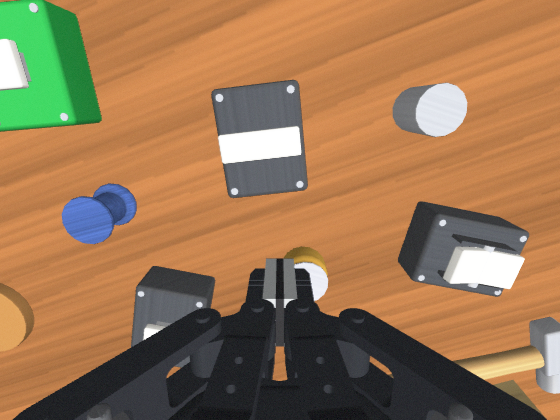

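View pics/s2.png

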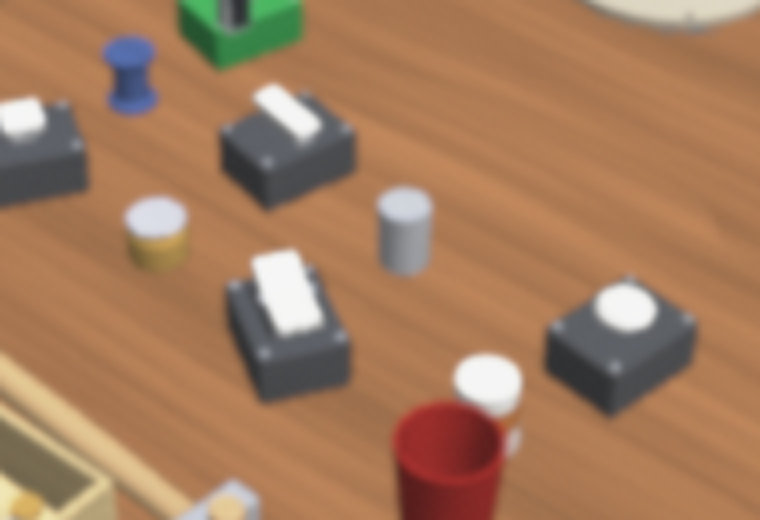

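The rocker is tipped: the high end (z 0.073) is now on the other side. The bar is centred at (0.4626, -0.0535), wrist pixel (260,144), and is still up.

```bash
python3 -m pendant '[[-9,-27,0,0,0],[-17,-54,0,0,0],[-17,-54,20,0,0],[-17,-54,45,0,0],[-17,-54,70,0,0],[-17,-54,90,0,0],[-17,-54,95,0,0],[-17,-54,95,0,0],[-17,-54,95,0,0],[-17,-54,95,0,0]]'
```

```text
clock: 5.35
eef_pos: [0.4638, -0.0532, 0.0768]
ee_rot: [[0.333, 0.943, 0.002], [0.943, -0.333, -0.0], [0.0, 0.002, -1.0]]
ft_force: [0.3, -0.4, -0.2]
finger_gap: -0.002
```

```bash
python3 -m pendant '[[0,0,4,0,0],[0,0,8,0,0],[0,0,11,0,0],[0,0,14,0,0],[0,0,17,0,0],[0,0,20,0,0],[0,0,22,0,0],[0,0,23,0,0],[0,0,23,0,0],[0,0,23,0,0]]'
```

```text
clock: 6.18
eef_pos: [0.4632, -0.0533, 0.0547]
ee_rot: [[0.333, 0.943, 0.001], [0.943, -0.333, -0.0], [0.0, 0.001, -1.0]]
ft_force: [-9.5, 2.3, 21.8]
finger_gap: -0.002
```

```bash
python3 -m pendant '[[0,0,-20,0,0],[0,0,-55,0,0],[15,0,-90,0,0],[50,-5,-110,0,0],[85,-10,-115,0,0],[120,-15,-115,0,0],[155,-20,-115,0,0],[190,-25,-115,0,0],[225,-30,-115,0,0],[225,-30,-115,0,0]]'; python3 w.py w3
```

```text
clock: 7.02
eef_pos: [0.5092, 0.1738, 0.1663]
ee_rot: [[0.329, 0.944, -0.001], [0.944, -0.329, 0.002], [0.001, -0.001, -1.0]]
ft_force: [0.1, -0.1, -0.1]
finger_gap: 0.006
[397. 130.] 2466 med [0.4785 0.2789 0.0641] rect centre [0.4784 0.2787 0.065 ] corners [[0.468, 0.252], [0.453, 0.288], [0.489, 0.306], [0.506, 0.269]] z [0.0594 0.0641 0.066 ]
  zmax end [0.4795 0.2802 0.0658]
[172. 212.] 1996 med [0.4847 0.089  0.0542] rect centre [0.4839 0.0973 0.065 ] corners [[0.463, 0.077], [0.469, 0.126], [0.506, 0.118], [0.499, 0.066]] z [0.0101 0.0542 0.0556]
  zmax end [0.4854 0.0856 0.0554]
[ 24. 240.] 1240 med [ 0.4652 -0.0399  0.0542] rect centre [ 0.4637 -0.0289  0.065 ] corners [[0.449, -0.045], [0.459, -0.003], [0.479, -0.013], [0.469, -0.056]] z [0.0489 0.0542 0.0557]
  zmax end [ 0.4655 -0.0415  0.0555]
[398. 278.] 1849 med [0.6009 0.2532 0.0633] rect centre [0.6002 0.2522 0.065 ] corners [[0.587, 0.226], [0.571, 0.264], [0.613, 0.279], [0.631, 0.239]] z [0.0536 0.0633 0.0646]
  zmax end [0.6025 0.252  0.0644]
[ 92. 353.] 1036 med [ 0.5999 -0.062   0.0374] rect centre [ 0.581  -0.0339  0.065 ] corners [[0.57, -0.054], [0.56, -0.013], [0.593, -0.014], [0.603, -0.056]] z [0.0358 0.0374 0.0387]
  zmax end [ 0.6004 -0.0627  0.0385]
```

View pics/w3.png

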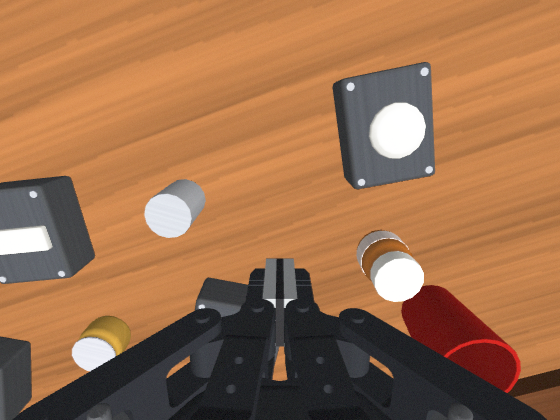

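Run:
```python
from station import sensors
import numpy as np
o=sensors.get_obs();print(o["eef_pos"],o["clock"],o["ee_rot"].T@(np.array([.479,.279,.078])-o["eef_pos"]))
```

```text
[0.50907688 0.17140949 0.16618593] 7.0667 [ 0.09171971 -0.06372237  0.08822727]
```

```bash
python3 -m pendant '[[30,-20,0,0,0],[62,-42,0,0,0],[93,-63,0,0,0],[93,-63,10,0,0],[93,-63,30,0,0],[93,-63,50,0,0],[93,-63,70,0,0],[93,-63,86,0,0],[93,-63,88,0,0],[93,-63,88,0,0]]'
```

```text
clock: 7.9
eef_pos: [0.4805, 0.2764, 0.078]
ee_rot: [[0.334, 0.942, -0.003], [0.942, -0.334, -0.001], [-0.002, -0.002, -1.0]]
ft_force: [-0.1, -0.2, 0.8]
finger_gap: 0.002
```

```bash
python3 -m pendant '[[0,0,4,0,0],[0,0,8,0,0],[0,0,11,0,0],[1,0,14,0,0],[1,0,17,0,0],[1,0,19,0,0],[1,0,21,0,0],[1,0,22,0,0],[1,0,23,0,0],[1,0,23,0,0]]'
python3 - <<'E'
from h import *
im,_=viewer.get_image("scene"); cv2.imwrite("pics/s4.png",cv2.resize(im[130:330,180:560],None,fx=2.1,fy=2.1,interpolation=2))
from station import sensors
o=sensors.get_obs();print(o["eef_pos"],o["ft_force"])
E
```

```text
clock: 8.73
eef_pos: [0.4817, 0.2787, 0.0578]
ee_rot: [[0.333, 0.943, 0.001], [0.943, -0.333, 0.0], [0.001, 0.001, -1.0]]
ft_force: [-3.5, -2.7, 9.3]
finger_gap: -0.0
[0.48174897 0.27867766 0.05774356] [-2.80058787 -1.81209066  9.47064453]
```

View pics/s4.png

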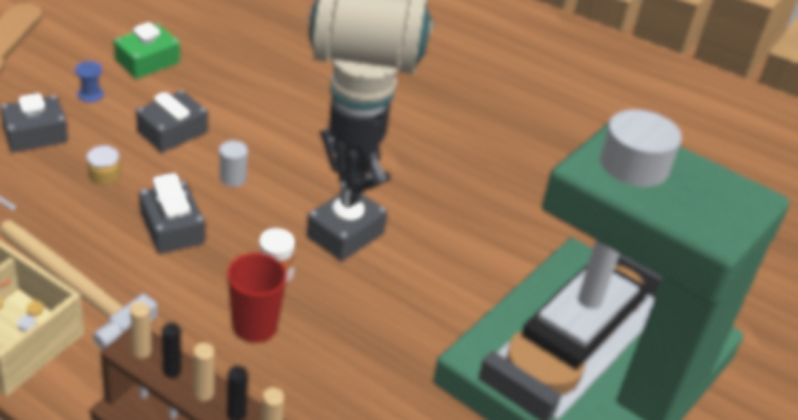

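The button is at the bottom (TCP z 0.0578, 9.4 N) and the pad is down. I'll hold one more call with 1 mm extra push, then hand in.

```bash
python3 -m pendant '[[0,0,1,0,0],[0,0,1,0,0],[0,0,1,0,0],[0,0,1,0,0],[0,0,1,0,0],[0,0,1,0,0],[0,0,1,0,0],[0,0,1,0,0],[0,0,1,0,0],[0,0,1,0,0]]' && python3 -c "
from station import r
print(r.hand_in())"
```

```text
clock: 9.62
eef_pos: [0.4818, 0.2787, 0.0576]
ee_rot: [[0.333, 0.943, 0.002], [0.943, -0.333, 0.001], [0.001, 0.001, -1.0]]
ft_force: [-6.9, -4.1, 14.7]
finger_gap: 0.003
the job is handed in; nothing more can be done
None
```

I pressed the rocker over, then the bar key down, then the round button, and handed in at 9.6 s with the shut fingers still holding the button. No verdict was reported. The checks below are from camera depth and TCP (fingertip) readings, not joint values.

- **Rocker:** after the press, its high end (z 0.073 m) was on the opposite side, and the pressed side was flat at 0.063 m. It measured 14.6 N at the bottom.
- **Bar key:** its top read 0.054 m afterwards, down from 0.064 m. It measured 21.8 N at the bottom.
- **Round button:** the fingertips are at z 0.0576 m, where fully down is 0.058 m, pushing with about 15 N. They sit about 3 mm off the button's centre. The last picture shows the pad down on the sole.
- **Square key and bystanders:** I did not go near the square key, and it looks up in the last picture. The spool, die, tin, jar and cup look undisturbed there; I did not measure any of them. The loose sole, hammer and awl are partly or wholly outside that picture, and I did not check them.

No check failed or disagreed beyond the 1–3 mm spread between camera estimates.

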